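# Colour check: hang the master plaque and present the dyed one beside it

## Robot

A 6-joint arm with a two-finger parallel gripper is mounted at the origin on a cart in front of the work surface, level with it; the furniture and walls round the work are solid. World frame = base frame: x ahead of the robot, y to its left, z up, the work surface at z = 0. Lengths are in m, angles in degrees, forces in N, time in s.
With the tool pointing down it reaches from about 0.4 to 0.825 m from the base axis. Payload 7 kg.
Tool frame: the origin (TCP) lies midway between the tips of the shut fingers; the grasp point (between the pads) lies 19 mm behind it; z points along the fingers, y is the line along which they close (so a half turn about z gives the same grasp; the last joint's range is limited). The gripper opens to 88 mm and grips with 3 to 60 N. Pads are 19 mm wide; open, the fingers measure 130 mm over their backs; the gripper's body (78 mm by 193 mm) begins 47 mm behind the grasp point.
Start: joints at [-58.551, 20.546, 0.682, 0, -70.136, -16.507], TCP at [0.174, -0.652, 0.227] pointing down, gripper open.
Joint ranges: [-176.03, 176.03], [-82.01, 121.73], [-58.28, 71.71], [-173.87, 95.51], [-174.79, -0.11], [-173.66, 173.66]. Speed limits (degrees/s): [136.94, 136.94, 172.46, 180, 180, 180].

## Interface

Orientations are given as [roll, pitch, yaw] about the fixed x, y, z axes, in that order (R = Rz(yaw) Ry(pitch) Rx(roll)).
In Python, from bench import bot gives the robot as it stands.
- The arm moves only by the tool drive_tool, never from a script. Its argument "targets" is text: rows parted by semicolons, each of 7 numbers parted by spaces: the shift along the tool's x, y, z in mm, then the turn, a rotation vector about the tool's x, y, z in degrees, then the closure, from 0 (fully open) to 1 (shut). A call has 1 to 20 rows; each row is the pose to reach, as a shift and turn from the pose commanded when the call began, along the tool's axes at that moment; what a row does not reach only later rows make up. A row lasts 1/8 s, in which the tool goes at most 62.5 mm and 10.7 degrees, less where a joint would pass 70% of its speed; a pose out of reach is approached as far as the arm can. A call with a gripper value outside its range is refused whole. The fingers move at their own pace and stop on an object; "force" is the grip in N (left out, the last holds). Time passes only in rows, so rows that repeat a pose let the fingers close. It gives the time, the measured TCP pose, the force, the opening and the grip force at its end, in the units of the state.
- bot.sense(): the state, without advancing time (a new reading comes with each control period).
- bot.camera(name): name is "scene" or "top" or "wrist"; returns a dict with "image" (480x640x3 uint8, red, green, blue), "vertical_fov" (degrees; the focal length in pixels is half the picture's height over the tangent of half this angle, whatever the lens; pixels are square), "cx", "cy" (the principal point, pixels), "k1" (the pictures are not rectified: a ray, as slopes to the right and down, at radius r is drawn at 1 + k1 r^2 times it, then the intrinsics apply), "xyz" and "orientation" of the camera in the world; the wrist camera has in their place "mount" (4x4, takes a point from camera to tool coordinates, whose origin is the TCP and whose axes are the flange's). Camera axes: x right, y down, z forward; pixel columns grow to the right and rows downward; lengths in m; the calibration is good to about 2 mm. A picture is of the moment at which its call begins: read the wrist's pose just before it. There is no depth.
- bot.hand_in(): hands the job in; it is judged then, once.
The state is a dict: "time": time; "joints": joint angles; "dq": joint speeds; "effort": joint torques, N m; "ee_pos": TCP position; "orientation": TCP orientation; "ft_force": force on the tool from outside, world axes, zero at the start; "wrist_torque": the same for the moment, N m; "grip_width": opening from 0.0 (shut) to 1.0 (fully open); "gripper_force": force on a finger pad.
Only numpy, scipy, OpenCV 4.12 (cv2) and the standard library are available. Lean on these libraries where they do the work, as an engineer would, in place of code of your own. Each camera call takes 0.05 s, during which the arm holds its last target. There are 200 camera calls.

## Task

Set up a colour check on the grey viewing board: take the master plaque (red, with the brass eyelet) out of its wooden block and hang it by its eye on the board's steel pin, then let go of it. Then lift the freshly dyed red plaque out of the drying rack and hold it up to the camera beside the master: in the middle of the board's empty corner marks, at their height, a few centimetres clear of the board and no further out than the pin's tip, upright with its eye at the top and its face square to the board. Finish while still holding it there in the air, touching nothing but the gripper; leave the ochre and teal plaques in the rack and do not disturb the cup and the dye pots.

Things in the scene. Friction and masses are not known exactly. Their poses are not given: they have to be found in the camera images.
- check_stand: Fixed stand: white base 300 x 200 x 10 mm; at +x an upright grey board 200 mm wide, face at x=+110, top 160 mm high; at -x a camera on a post (x -139 to -82, y +-31, top 118 mm) looking along +x at the board. White corner marks bound two 58x100 mm places, centres y=+50 (pin) and y=-50 (empty), 98 mm high. Origin: centre of underside; x from camera to board, z up.
- pin (a point): Point on the axis of the steel pin (7 mm thick), 30 mm out from the board's face; axes as check_stand. The pin sticks out 55 mm from the board towards the camera, plus a 3.5 mm round end, and rises towards its tip by 10 degrees (10 mm over its length). A plaque hung on it hangs free and stays where along the pin it is put.
- free_place (a point): Middle of the empty place: 30 mm out from the board's face, at y = -50 mm of check_stand, 98 mm above the table (axes as check_stand). The centre of the presented plaque belongs here.
- master_block: Fixed beech block 50 (x) x 70 (y) x 30 mm high with one slot 11 (x) x 48 (y) mm, 22 mm deep, in which the master plaque stands upright. Origin: centre of its underside.
- master_plaque: Master plaque, loose, 35 g: red rigid plate 44 mm wide (y), 84 tall (z), 8 thick (x); round eye 18 mm with brass eyelet, its centre 68 mm above the lower edge. Stands upright in the block's slot, lower edge 8 mm above the table. May be gripped across its width 24 mm below its top; the pin then passes between the fingers. Origin: middle of its lower edge; z towards the eye.
- master_eye (a point): Centre of the master plaque's eye (axes as master_plaque).
- drying_rack: Fixed white drip tray 190 (x) x 64 (y) x 14 mm with three pairs of steel wire hoops 37 mm high; each pair is a slot 11 mm wide, slots at x = -56, 0 and +56 mm. One plaque stands upright in each, in any order, its faces towards the rack's x. Origin: centre of its underside.
- red_plaque: Freshly dyed red plaque, loose: same shape and size as the master but with a plain eye without brass. Stands in one slot of the rack, its lower edge 4 mm above the table. Origin: middle of its lower edge; x normal to its face, z towards the eye.
- red_centre (a point): Centre of the red plaque's outline, 42 mm above its lower edge (axes as red_plaque).
- ochre_plaque: Ochre yellow plaque of the same shape in another slot of the rack; to be left there.
- teal_plaque: Teal plaque of the same shape in another slot of the rack; to be left there.
- cup_1: Bystander: clear plastic cup, 70 mm wide, 81 mm tall, origin under its centre.
- pot_black_lid: Bystander: dye pot with black lid, 54 mm wide, 44 mm tall, behind the board, origin under its centre.
- pot_green: Bystander: dye pot with cream lid and green label, 60 mm wide, 52 mm tall, behind the board, origin under its centre.

How it is judged (in metres and radians):
On the way:
1. the master plaque hangs by its eye on the pin, let go of (x of master_eye in the frame of pin between -0.026 and 0.027 m and y of master_eye in the frame of pin between -0.009 and 0.009 m and z of master_eye in the frame of pin between -0.014 and 0.004 m and angle between master_plaque's own z axis and vertical below 0.3 rad and contact force between master_plaque and the fingers below 0.05 N), for 0.3 s.
At the end, for the whole second after the job is handed in: Master still and untouched, eye on the pin, upright within 17 deg. Red plaque held still by the fingers alone: centre within 12 mm (sideways, height) of the empty place's middle, 12-58 mm off the board, upright and square within 8 deg. Ochre and teal plaques within 20 mm of their start (all of step 1 and linear speed of master_plaque below 0.05 m/s and contact force between master_plaque and the arm below 0.05 N and x of red_centre in the frame of free_place between -0.028 and 0.018 m and y of red_centre in the frame of free_place between -0.012 and 0.012 m and z of red_centre in the frame of free_place between -0.012 and 0.012 m and angle between red_plaque's own z axis and vertical below 0.14 rad and angle between the x axis of red_plaque and the x axis of check_stand, either way round below 0.14 rad and linear speed of red_plaque below 0.02 m/s and contact force between red_plaque and the fingers above 1 N and contact force between red_plaque and check_stand below 0.05 N and contact force between red_plaque and master_plaque below 0.05 N and distance of each of ochre_plaque, teal_plaque from where it was at the start of the episode below 0.02 m); the arm keeps its last pose, push and grip.
It fails at once if the ochre or the teal plaque was moved from its slot (distance of any of ochre_plaque, teal_plaque from where it was at the start of the episode above 0.03 m).
It fails at once if the cup or a dye pot was disturbed (distance of any of cup_1, pot_black_lid, pot_green from where it was at the start of the episode above 0.03 m).
It also fails if it takes over 72 s, if anything falls off the work surface, if the arm or the gripper's body presses on something with over 40 N, if the wrist force passes 120 N, or if a joint passes its speed limit or range.

## Working session

There is one attempt and no reset: what is moved stays moved. The work goes in short steps, Python scripts to look and compute and a tool call to move; the robot and the scene stay as the last step left them, time stands still between calls to the robot, and variables do not carry over. Pictures are saved under pics/ and viewed, at most 10 in all, crops included, and the job is handed in when it is done.

Besides the shell and the picture viewer there is one more tool, called after ">>>" as a command line: name --argument value ..., lists and objects as JSON in quotes. drive_tool: Moves the arm, as the interface text tells. Its arguments: {"type":"object","properties":{"targets":{"type":"string"},"force":{"type":"number"}},"required":["targets"]}

```bash
mkdir -p pics; cat > h.py <<'E'
import numpy as np, cv2
from scipy.spatial.transform import Rotation as R
from bench import bot
def Rm(o): return R.from_euler('xyz',o,degrees=True).as_matrix()
def shot(name,fn):
    s=bot.sense(); c=bot.camera(name)
    cv2.imwrite(f'pics/{fn}.png',c['image'][:,:,::-1])
    if name=='wrist':
        T=np.eye(4);T[:3,:3]=Rm(s['orientation']);T[:3,3]=s['ee_pos'];T=T@np.array(c['mount'])
    else:
        T=np.eye(4);T[:3,:3]=Rm(c['orientation']);T[:3,3]=c['xyz']
    f=240/np.tan(np.radians(c['vertical_fov']/2))
    k=dict(T=T,f=f,cx=c['cx'],cy=c['cy'],k1=c['k1']);np.savez(f'pics/{fn}.npz',**k)
    return c
def load(fn): return {k:v for k,v in np.load(f'pics/{fn}.npz').items()}
def proj(k,P):
    P=np.atleast_2d(P);p=(P-k['T'][:3,3])@k['T'][:3,:3]
    q=p[:,:2]/p[:,2:];q=q*(1+k['k1']*(q**2).sum(1,keepdims=True))
    return q*k['f']+[k['cx'],k['cy']]
def ray(k,u):
    q=(np.array(u,float)-[k['cx'],k['cy']])/k['f'];x=q.copy()
    for _ in range(20): x=q/(1+k['k1']*(x@x))
    return k['T'][:3,3],k['T'][:3,:3]@np.array([*x,1])
def atz(k,u,z):
    o,d=ray(k,u);return o+d*(z-o[2])/d[2]
E
python3 - <<'E'
from h import *
print(bot.sense())
for n in('scene','top','wrist'):
    c=shot(n,n+'0');print(n,{k:v for k,v in c.items() if k!='image'})
E
```

```text
{'time': 0.0, 'joints': array([-5.85508759e+01,  2.05930929e+01,  6.33098652e-01, -2.15177128e-02,
       -7.01342144e+01, -1.65075389e+01]), 'dq': array([ 0.07036128,  0.02013639, -0.03053771, -0.04335694,  0.01079467,
       -0.06817452]), 'effort': array([-9.02587344e-04, -5.82722139e+01,  2.93054849e+01,  6.99767634e+00,
        6.89112276e-03, -1.49005054e-04]), 'ee_pos': array([ 0.17390181, -0.65170762,  0.22559444]), 'orientation': array([ 1.79903926e+02, -7.37740975e-03, -1.65065737e+02]), 'ft_force': array([-0.85082058, -0.36439617, -0.23154652]), 'wrist_torque': array([-0.06086369, -0.02969399,  0.00432   ]), 'gripper_force': 0.0, 'grip_width': 1.0004968270089718}
scene {'vertical_fov': 54.096742271234824, 'cx': 317.78337289176926, 'cy': 243.08222987888067, 'k1': -0.1270074269850593, 'xyz': array([0.12030155, 0.78654998, 0.94346359]), 'orientation': array([-135.20721947,    1.23183531, -147.56207468])}
top {'vertical_fov': 57.97373449109613, 'cx': 320.73379666334864, 'cy': 239.20785003384142, 'k1': 0.036515444883768254, 'xyz': array([0.36534201, 0.07309586, 1.08582758]), 'orientation': array([-1.66364073e+02, -4.73975321e-02, -9.04466648e+01])}
wrist {'vertical_fov': 64.13120940136074, 'cx': 325.930559078705, 'cy': 236.33702209405965, 'k1': -0.01939910216734948, 'mount': array([[ 1.62559396e-04, -9.65254151e-01, -2.61312836e-01,
         6.91358179e-02],
       [ 9.99999976e-01,  1.95131779e-04, -9.87030242e-05,
        -3.01094593e-04],
       [ 1.46263942e-04, -2.61312813e-01,  9.65254159e-01,
        -1.59306229e-01],
       [ 0.00000000e+00,  0.00000000e+00,  0.00000000e+00,
         1.00000000e+00]])}
```

View pics/top0.png

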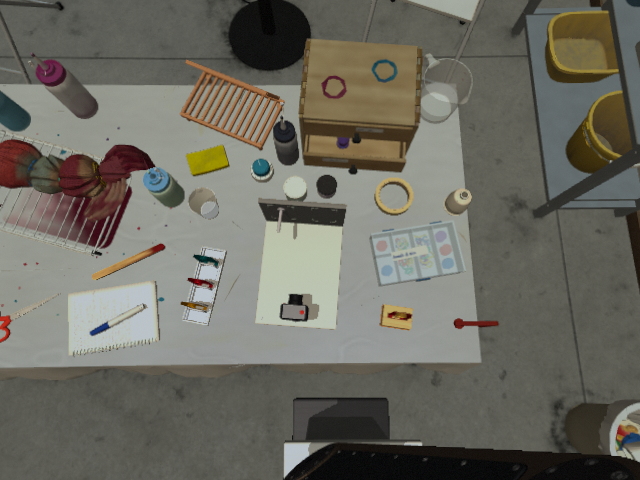

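View pics/scene0.png

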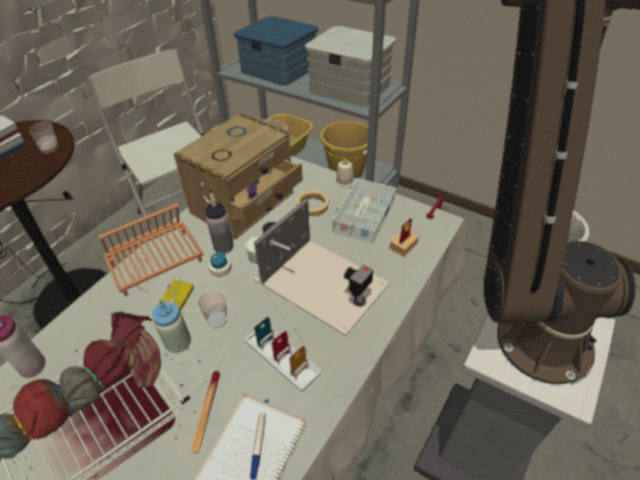

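The top picture shows the stand base at about (258-343, 220-328), the block with the master at (397,316), and the rack at (203,286) with the red plaque in its middle slot. I'll zoom in for the corners.

```bash
python3 - <<'E'
import cv2,numpy as np
t=cv2.imread('pics/top0.png')
def c(x,y,w,h,s):return cv2.resize(t[y:y+h,x:x+w],None,fx=s,fy=s,interpolation=cv2.INTER_CUBIC)
m=np.zeros((600,800,3),np.uint8)
m[:600,:400]=c(250,190,100,150,4)
m[:360,400:640]=c(175,240,60,90,4)
m[360:600,400:640]=c(370,290,60,60,4)
cv2.imwrite('pics/m1.png',m)
E
```

```text
(no output)
```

View pics/m1.png

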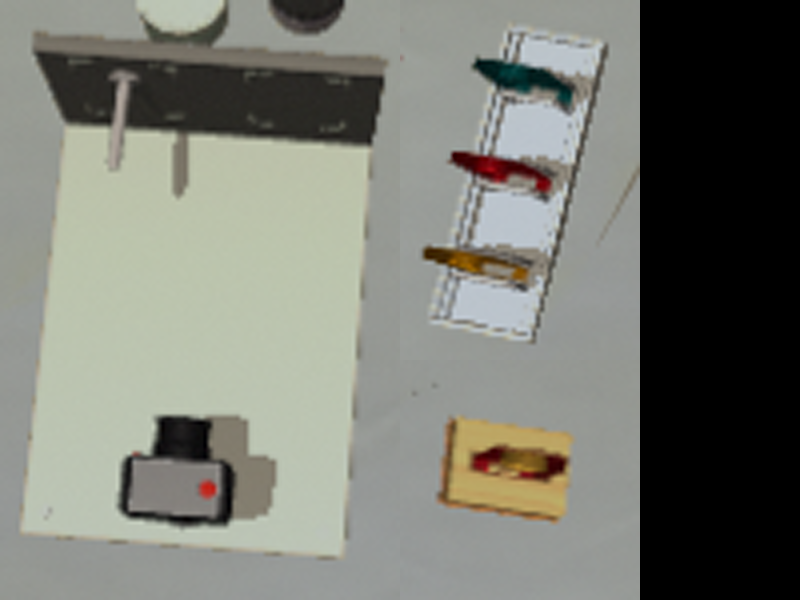

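```bash
cat > fit.py <<'E'
from h import *
from scipy.optimize import least_squares
k=load('top0')
def fit(P,U,k=k):
    P=np.array(P,float)/1e3;U=np.array(U,float)
    def w(v): 
        c,s=np.cos(v[2]),np.sin(v[2]);return np.c_[P[:,0]*c-P[:,1]*s+v[0],P[:,0]*s+P[:,1]*c+v[1],P[:,2]]
    a=atz(k,U.mean(0),P[:,2].mean())
    best=min((least_squares(lambda v:(proj(k,w(v))-U).ravel(),[a[0],a[1],y]) for y in(0,1.57,3.14,-1.57)),key=lambda r:r.cost)
    return best.x,best.fun.reshape(-1,2).round(1)
if __name__=='__main__':
    for n,P,U in [('stand',[[-150,100,10],[-150,-100,10],[110,100,10],[110,-100,10],[110,100,160],[110,-100,160]],
      [[255.5,323.2],[335.75,329.2],[266.2,221],[342.7,226.7],[258.9,203],[346,209]]),
     ('rack',[[95,32,14],[95,-32,14],[-95,32,14],[-95,-32,14]],[[201.25,246.25],[226.75,250.75],[183.25,320],[208.25,325.25]]),
     ('block',[[25,35,30],[25,-35,30],[-25,-35,30]],[[383.75,304.75],[413.25,308.5],[410,330]])]:
        v,r=fit(P,U);print(n,v[:2].round(4),np.degrees(v[2]).round(2),r.tolist())
E
python3 fit.py
```

```text
stand [0.5579 0.1206] -4.75 [[-0.8, 0.2], [0.9, 0.4], [-0.2, -0.0], [0.6, -0.1], [-1.1, -0.5], [0.8, -0.1]]
rack [0.5117 0.3572] 349.34 [[0.6, -0.6], [-0.2, -0.8], [-0.6, 0.9], [0.2, 0.3]]
block [ 0.428  -0.1113] -9.32 [[0.0, -0.4], [-0.6, 0.4], [0.5, -0.1]]
```

```bash
cat >> h.py <<'E'
def go(start,targets):
    "start,targets: (x,y,z m, yaw deg), tool down -> rows of tool shift mm, turn about tool z deg"
    S=Rm([180,0,start[3]]);o=[]
    for t in targets:
        d=S.T@(np.array(t[:3])-np.array(start[:3]))*1e3
        yaw=-((t[3]-start[3]+180)%360-180)
        o.append([*d.round(1),round(yaw,1)])
    return o
E
python3 -c "
from h import *
print(Rm(bot.sense()['orientation']).round(4))
print(go((.174,-.652,.227,-165.07),[(.43,-.111,.22,172)]))"
```

```text
[[-9.662e-01 -2.578e-01 -5.000e-04]
 [-2.578e-01  9.662e-01  1.200e-03]
 [ 2.000e-04  1.300e-03 -1.000e+00]]
[[np.float64(-386.7), np.float64(456.8), np.float64(7.0), 22.9]]
```

>>> drive_tool --targets "-130 152 2 0 0 8 0;-260 304 4 0 0 16 0;-386.7 456.8 7 0 0 22.9 0;-386.7 456.8 7 0 0 22.9 0;-386.7 456.8 7 0 0 22.9 0;-386.7 456.8 7 0 0 22.9 0;-386.7 456.8 7 0 0 22.9 0;-386.7 456.8 7 0 0 22.9 0;-386.7 456.8 7 0 0 22.9 0;-386.7 456.8 7 0 0 22.9 0;-386.7 456.8 7 0 0 22.9 0;-386.7 456.8 7 0 0 22.9 0;-386.7 456.8 7 0 0 22.9 0;-386.7 456.8 7 0 0 22.9 0" --force 15

```text
time: 1.9
ee_pos: [0.4295, -0.1119, 0.2196]
orientation: [-180.0, 0.0, 172.0]
ft_force: [-0.2, -1.0, 0.1]
grip_width: 0.999
gripper_force: 0.0
```

```bash
python3 -c "
from h import *
shot('wrist','w1');s=bot.sense();print(s['ee_pos'],s['orientation'],s['joints'],s['time'])"
```

```text
[ 0.42956815 -0.11179106  0.21958278] [-1.79999073e+02  5.44997703e-04  1.71963035e+02] [ 1.10149348e+01 -1.59266773e+00 -2.74989917e+01  1.17211099e-03
 -6.40934636e+01 -1.09052411e+02] 1.95
```

View pics/w1.png

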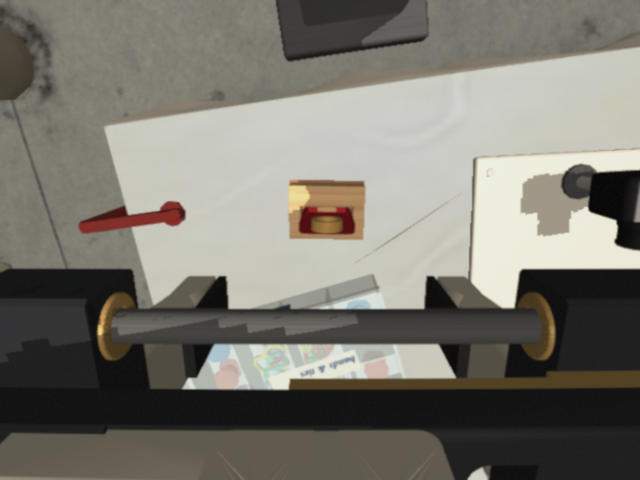

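The block is at (289–364, 180–240) and the master's top edge at about (302–355, 207–235). One crop will give accurate corners.

```bash
python3 -c "
import cv2
t=cv2.imread('pics/w1.png')[170:250,275:380]
cv2.imwrite('pics/m2.png',cv2.resize(t,None,fx=7,fy=7,interpolation=cv2.INTER_CUBIC))"
```

```text
(no output)
```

View pics/m2.png

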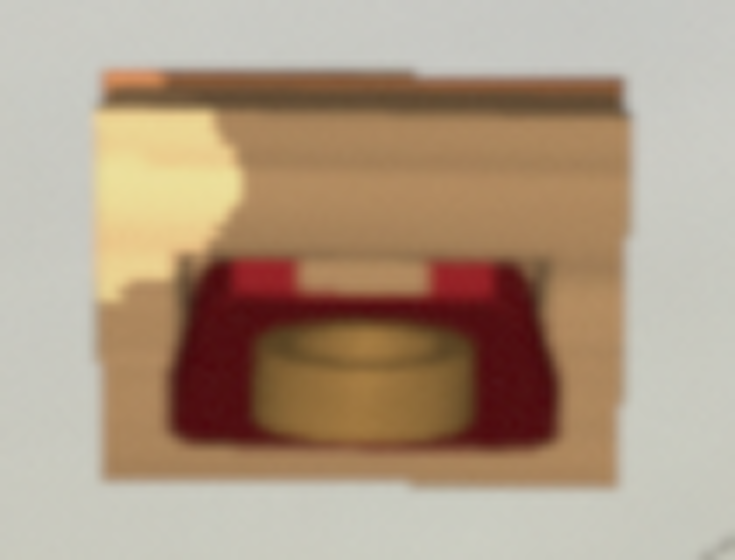

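```bash
python3 - <<'E'
from fit import *
k=load('w1')
q=lambda u,v:[275+u/7-.5+.07,170+v/7-.43]
P=[[-25,-35,30],[-25,35,30],[25,-35,30],[25,35,30]]
U=[q(95,108),q(630,117),q(101,478),q(618,487)]
v,r=fit(P,U,k);print(v[:2].round(4),np.degrees(v[2]),r.tolist())
# plaque top mid, far face edge
a=atz(k,q(168,435),.092-.004);b=atz(k,q(558,435),.088);print(a,b,np.linalg.norm(b-a),(a+b)/2)
print(atz(k,q(363,446),.092))
E
```

```text
[ 0.4321 -0.1119] 351.1620999521941 [[-0.0, 0.1], [0.4, -0.1], [-0.3, 0.1], [-0.1, -0.1]]
[ 0.43240758 -0.13383676  0.088     ] [ 0.43850973 -0.09057491  0.088     ] 0.043690088371593966 [ 0.43545866 -0.11220583  0.088     ]
[ 0.43568094 -0.11224069  0.092     ]
```

```bash
python3 - <<'E'
from h import *
s=bot.sense();p=[*s['ee_pos'],s['orientation'][2]]
print(go(p,[(.4318,-.1118,.12,171.4),(.4318,-.1118,.049,171.4)]))
E
```

```text
[[np.float64(-2.2), np.float64(0.3), np.float64(99.6), np.float64(0.6)], [np.float64(-2.2), np.float64(0.3), np.float64(170.6), np.float64(0.6)]]
```

>>> drive_tool --targets "-2.2 0.3 50 0 0 0.6 0;-2.2 0.3 100 0 0 0.6 0;-2.2 0.3 140 0 0 0.6 0;-2.2 0.3 160 0 0 0.6 0;-2.2 0.3 170.6 0 0 0.6 0;-2.2 0.3 170.6 0 0 0.6 0;-2.2 0.3 170.6 0 0 0.6 0.6;-2.2 0.3 170.6 0 0 0.6 0.6;-2.2 0.3 170.6 0 0 0.6 0.6;-2.2 0.3 170.6 0 0 0.6 0.6;-2.2 0.3 170.6 0 0 0.6 0.6;-2.2 0.3 170.6 0 0 0.6 0.6;-2.2 0.3 170.6 0 0 0.6 0.6;-2.2 0.3 170.6 0 0 0.6 0.6" --force 15

```text
time: 3.7
ee_pos: [0.4322, -0.1111, 0.049]
orientation: [180.0, 0.0, 171.4]
ft_force: [-0.5, 0.8, 2.3]
grip_width: 0.503
gripper_force: 15.0
```

>>> drive_tool --targets "0 0 -30 0 0 0 0.6;0 0 -70 0 0 0 0.6;0 0 -130 0 0 0 0.6;0 0 -190 0 0 0 0.6;0 0 -190 0 0 0 0.6"

```text
time: 4.32
ee_pos: [0.4346, -0.1111, 0.2437]
orientation: [179.9, 0.5, 171.5]
ft_force: [0.9, 0.1, -1.5]
grip_width: 0.503
gripper_force: 15.0
```

```bash
python3 - <<'E'
import cv2,numpy as np
t=cv2.imread('pics/top0.png');s=cv2.imread('pics/scene0.png')
def c(t,x,y,w,h,f):return cv2.resize(t[y:y+h,x:x+w],None,fx=f,fy=f,interpolation=cv2.INTER_CUBIC)
m=np.zeros((600,800,3),np.uint8)
m[:600,:400]=c(s,250,195,80,120,5)
m[:600,400:]=c(t,255,195,50,75,8)
cv2.imwrite('pics/m3.png',m)
E
```

```text
(no output)
```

View pics/m3.png

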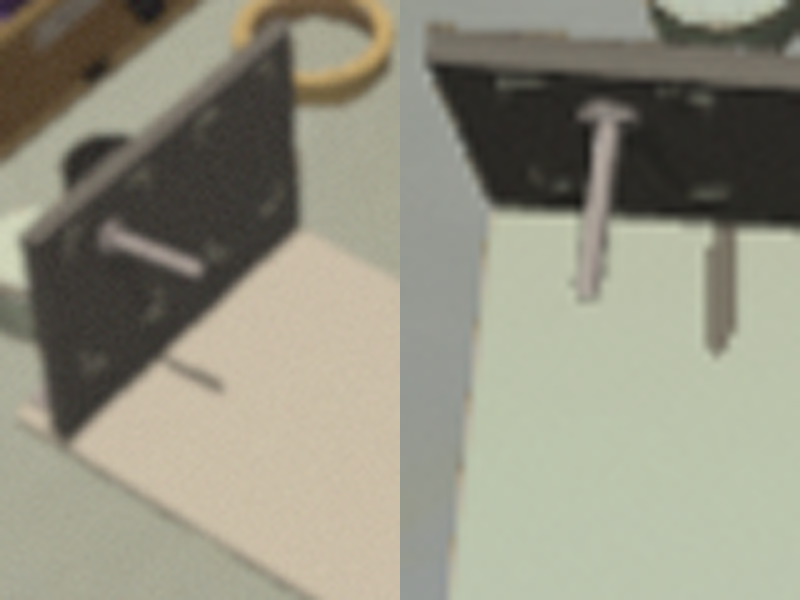

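```bash
python3 - <<'E'
from h import *
from scipy.optimize import least_squares
kt,ks=load('top0'),load('scene0')
T=lambda u,v:[255+(u-400)/8-.45,195+v/8-.45]
S=lambda u,v:[250+u/5-.4,195+v/5-.4]
P=np.array([[-150,100,10],[-150,-100,10],[110,100,10],[110,-100,10],[110,100,160],[110,-100,160]])/1e3
Ut=np.array([[255.1,322.9],[335.4,328.9],[265.9,220.6],[342.4,226.3],[258.5,202.7],[345.6,208.6]])
Us=np.array([S(68,440),S(300,232),S(38,245),S(292,37)]);Ps=P[2:]
pt=np.array([T(588,295),T(605,112)]);ps=np.array([S(200,269),S(112,237)])
def W(v,P):
    c,s=np.cos(v[2]),np.sin(v[2]);return np.c_[P[:,0]*c-P[:,1]*s+v[0],P[:,0]*s+P[:,1]*c+v[1],P[:,2]]
def pin(v): h=v[3];return np.array([[.0535,.05,h+.0095],[.11,.05,h]])
def res(v,sp=1,tp=1):
    r=[]
    if tp:r+=[proj(kt,W(v,P))-Ut,proj(kt,W(v,pin(v)))-pt]
    if sp:r+=[proj(ks,W(v,Ps))-Us,proj(ks,W(v,pin(v)))-ps]
    return np.vstack(r).ravel()
for a in((1,1),(0,1),(1,0)):
    f=least_squares(res,[.558,.12,-.083,.125],args=a,loss='soft_l1');v=f.x
    print(v.round(4),np.degrees(v[2]).round(2),np.abs(res(v,*a)).max().round(2));
    if a==(1,1):
        print(res(v).reshape(-1,2).round(1).tolist());np.save('stand.npy',v)
        print(W(v,np.array([[.08,.05,v[3]+.0053],[.08,-.05,.098]])).round(4))
E
```

```text
[ 0.5585  0.1221 -0.0787  0.123 ] -4.51 3.52
[[-0.8, 0.4], [0.9, 0.3], [-0.7, 0.3], [0.1, -0.1], [-1.6, -0.3], [0.3, -0.2], [-0.2, -0.1], [0.4, 0.4], [0.1, 1.0], [0.7, -1.6], [-0.6, -0.8], [0.4, -3.5], [-0.4, 0.2], [-0.1, -0.3]]
[[0.6422 0.1657 0.1283]
 [0.6343 0.066  0.098 ]]
[ 0.5586  0.1218 -0.0811  0.1241] -4.65 1.38
[ 0.5565  0.1243 -0.0732  0.1262] -4.19 2.77
```

```bash
python3 - <<'E'
from h import *
print(bot.sense()['ee_pos'])
print(go((.4322,-.1111,.239,171.4),[(.672,.163,.245,175.5)]))
E
```

```text
[ 0.43461541 -0.11106916  0.24370519]
[[np.float64(-196.1), np.float64(306.9), np.float64(-6.0), -4.1]]
```

>>> drive_tool --targets "-20 30 -6 0 0 -1 0.6;-50 80 -6 0 0 -2 0.6;-80 128 -6 0 0 -3 0.6;-110 176 -6 0 0 -4.1 0.6;-140 222 -6 0 0 -4.1 0.6;-165 262 -6 0 0 -4.1 0.6;-185 292 -6 0 0 -4.1 0.6;-196 307 -6 0 0 -4.1 0.6;-196 307 -6 0 0 -4.1 0.6;-196 307 -6 0 0 -4.1 0.6;-196 307 -6 0 0 -4.1 0.6;-196 307 -6 0 0 -4.1 0.6"

```text
time: 5.82
ee_pos: [0.6713, 0.1628, 0.2455]
orientation: [180.0, 0.0, 175.5]
ft_force: [-1.5, -0.2, -0.4]
grip_width: 0.501
gripper_force: 15.0
```

```bash
python3 -c "
from h import *
shot('wrist','w2');s=bot.sense();print(s['ee_pos'],s['orientation'],s['joints'])
t=cv2.imread('pics/w2.png');cv2.imwrite('pics/w2c.png',cv2.resize(t[:300],(800,375),interpolation=cv2.INTER_CUBIC))"
```

```text
[0.67139467 0.16290852 0.24545629] [1.79978710e+02 3.06090968e-02 1.75519643e+02] [ 2.97566783e+01  2.14534424e+01  4.49528659e+00 -3.97179372e-04
 -7.30045609e+01 -1.24236914e+02]
```

View pics/w2c.png

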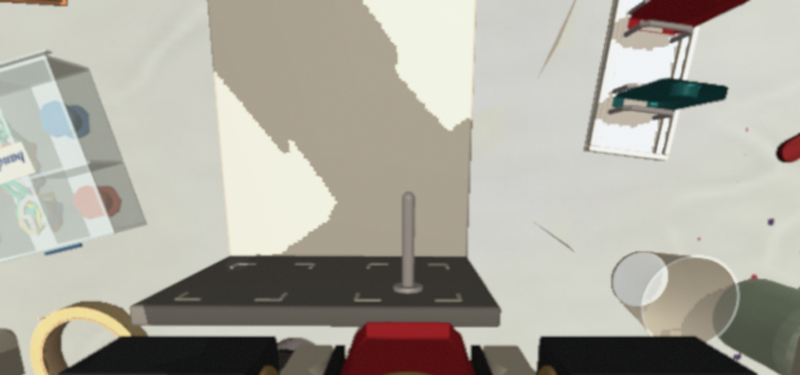

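```bash
python3 - <<'E'
from h import *
from scipy.optimize import least_squares
k=load('w2');q=lambda u:(np.array(u,float)+.5)/1.25-.5
D=[([110,-100,10],(231,257)),([110,100,10],(467,257)),([110,-100,160],(134,307)),([110,100,160],(499,308)),
([110,-79,48],(231,265)),([110,-21,48],(313,265)),([110,-79,148],(177,300)),([110,-21,148],(286,300)),
([110,21,48],(370,265)),([110,79,48],(449,265)),([110,21,148],(355,300)),([110,79,148],(462,300))]
P=np.array([d[0] for d in D])/1e3;U=np.array([q(d[1]) for d in D]);up=np.array([q((408,197)),q((407,287))])
def W(v,P):
    c,s=np.cos(v[2]),np.sin(v[2]);return np.c_[P[:,0]*c-P[:,1]*s+v[0],P[:,0]*s+P[:,1]*c+v[1],P[:,2]]
pin=lambda v:np.array([[.0535,.05,v[3]+.0095],[.108,.05,v[3]]])
res=lambda v:np.vstack([proj(k,W(v,P))-U,proj(k,W(v,pin(v)))-up]).ravel()
f=least_squares(res,[.558,.122,-.08,.124],loss='soft_l1');v=f.x
print(v.round(4),np.degrees(v[2]));print(res(v).reshape(-1,2).round(1).tolist());np.save('stand2.npy',v)
E
```

```text
[ 0.5614  0.1218 -0.0795  0.1245] -4.556128020094441
[[-1.8, -1.0], [0.5, -0.8], [-4.4, -0.2], [2.2, -0.6], [5.8, -0.1], [1.1, -0.0], [0.4, 0.5], [-4.2, 0.7], [-0.3, -0.0], [-2.3, 0.1], [0.8, 0.8], [-1.5, 0.9], [0.1, -0.7], [0.8, 0.1]]
```

```bash
python3 - <<'E'
from h import *
v=np.load('stand2.npy');v[0]=.5605
def st(x,y,z): 
    c,s=np.cos(v[2]),np.sin(v[2]);return (v[0]+x*c-y*s,v[1]+x*s+y*c,z,175.5)
s=bot.sense();p=[*s['ee_pos'],s['orientation'][2]]
for r in go(p,[st(.025,.05,.245),st(.025,.05,.106),st(.064,.05,.106),st(.064,.05,.1005)]):print(*r)
E
```

```text
82.3 0.3 0.5 0.0
82.3 0.3 139.5 0.0
43.3 0.3 139.5 0.0
43.3 0.3 145.0 0.0
```

>>> drive_tool --targets "30 0.3 0 0 0 0 0.6;65 0.3 0 0 0 0 0.6;82.3 0.3 10 0 0 0 0.6;82.3 0.3 50 0 0 0 0.6;82.3 0.3 90 0 0 0 0.6;82.3 0.3 120 0 0 0 0.6;82.3 0.3 139.5 0 0 0 0.6;82.3 0.3 139.5 0 0 0 0.6;82.3 0.3 139.5 0 0 0 0.6;82.3 0.3 139.5 0 0 0 0.6"

```text
time: 7.12
ee_pos: [0.5902, 0.1703, 0.1068]
orientation: [179.9, 0.1, 175.5]
ft_force: [-0.8, 0.2, 0.8]
grip_width: 0.501
gripper_force: 15.0
```

```bash
python3 -c "
from h import *
shot('scene','s2');shot('top','t2');shot('wrist','w3');s=bot.sense();print(s['ee_pos'],s['orientation'],s['ft_force'])
a=cv2.imread('pics/s2.png')[195:315,240:320];b=cv2.imread('pics/t2.png')[180:240,250:330]
m=np.zeros((600,800,3),np.uint8);m[:,:400]=cv2.resize(a,None,fx=5,fy=5,interpolation=2);m[:300,400:]=cv2.resize(b,None,fx=5,fy=5,interpolation=2)
w=cv2.imread('pics/w3.png');m[300:,400:]=cv2.resize(w,(400,300));cv2.imwrite('pics/m4.png',m)"
```

```text
[0.58987891 0.17020864 0.10627678] [1.79953003e+02 6.06634734e-02 1.75541283e+02] [-0.1777473  -0.86159121 -0.80318395]
```

View pics/m4.png

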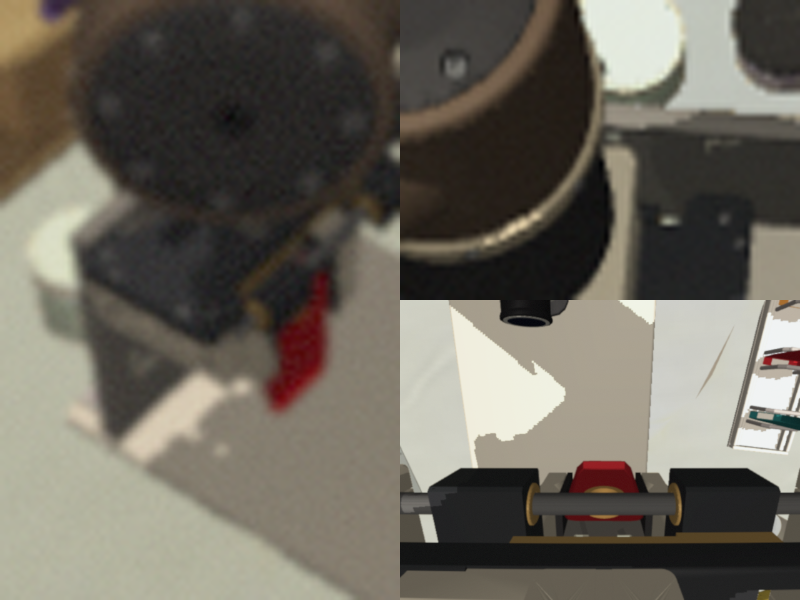

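The arm hides the pin, but the plaque is held straight and centred. I'll thread it by the measured pose and watch the force.

>>> drive_tool --targets "-5 0 0 0 0 0 0.6;-10 0 0 0 0 0 0.6;-15 0 0 0 0 0 0.6;-20 0 0 0 0 0 0.6;-25 0 0 0 0 0 0.6;-30 0 0 0 0 0 0.6;-30 0 0 0 0 0 0.6;-30 0 0 0 0 0 0.6"

```text
time: 8.28
ee_pos: [0.6193, 0.1676, 0.1054]
orientation: [-180.0, -0.0, 175.5]
ft_force: [-1.2, -0.3, -0.4]
grip_width: 0.504
gripper_force: 15.0
```

>>> drive_tool --targets "-4 0 0 0 0 0 0.6;-9 0 0 0 0 0 0.6;-9 0 0 0 0 0 0.6;-9 0 2 0 0 0 0.6;-9 0 3.5 0 0 0 0.6;-9 0 4.5 0 0 0 0.6;-9 0 4.5 0 0 0 0.6;-9 0 4.5 0 0 0 0.6"

```text
time: 9.28
ee_pos: [0.6285, 0.167, 0.101]
orientation: [180.0, 0.0, 175.5]
ft_force: [-0.6, 0.8, 0.2]
grip_width: 0.503
gripper_force: 15.0
```

```bash
python3 -c "
from h import *
for i in range(6): bot.camera('top'); s=bot.sense();print(s['ee_pos'].round(4),s['ft_force'].round(2),s['wrist_torque'].round(3))"
```

```text
[0.6285 0.167  0.101 ] [-0.13 -0.03 -0.25] [ 0.031 -0.013 -0.014]
[0.6285 0.167  0.101 ] [ 0.42 -0.78 -0.12] [-0.047 -0.011 -0.005]
[0.6285 0.167  0.101 ] [-0.25  0.78  0.45] [-0.017  0.028  0.008]
[0.6285 0.167  0.101 ] [-0.77 -0.04 -0.02] [-0.043 -0.024 -0.008]
[0.6285 0.167  0.101 ] [ 0.27  0.09 -1.15] [-0.027  0.02  -0.003]
[0.6285 0.167  0.101 ] [-1.23  0.62  0.48] [0.008 0.032 0.01 ]
```

>>> drive_tool --targets "0 0 1 0 0 0 0.6;0 0 1.5 0 0 0 0.6;0 0 1.5 0 0 0 0.6"

```text
time: 9.95
ee_pos: [0.6286, 0.167, 0.1002]
orientation: [180.0, 0.0, 175.6]
ft_force: [-1.8, -1.0, 5.5]
grip_width: 0.497
gripper_force: 15.0
```

>>> drive_tool --targets "0 0 1 0 0 0 0.6;0 0 1 0 0 0 0.6;0 0 1 0 0 0 0.6"

```text
time: 10.32
ee_pos: [0.6289, 0.167, 0.1]
orientation: [180.0, 0.1, 175.6]
ft_force: [-3.3, -0.8, 8.2]
grip_width: 0.501
gripper_force: 15.0
```

Contact came exactly at the predicted height (eye 127 mm, pin axis less 5.5 mm). Now releasing.

>>> drive_tool --targets "0 0 -1 0 0 0 0.6;0 0 -1 0 0 0 0.45;0 0 -1 0 0 0 0.4;0 0 -1 0 0 0 0.35;0 0 -1 0 0 0 0.3;0 0 -1 0 0 0 0.25;0 0 -1 0 0 0 0.25;0 0 -1 0 0 0 0.25;0 0 -1 0 0 0 0.25"

```text
time: 11.45
ee_pos: [0.6284, 0.167, 0.0995]
orientation: [-180.0, -0.0, 175.5]
ft_force: [-0.3, 0.2, -0.0]
grip_width: 0.751
gripper_force: 0.0
```

>>> drive_tool --targets "0 0 -6 0 0 0 0.25;0 0 -20 0 0 0 0.25;0 0 -50 0 0 0 0.25;0 0 -90 0 0 0 0.25;0 0 -140 0 0 0 0.25;0 0 -150 0 0 0 0.25;-50 0 -150 0 0 0 0.1;-50 0 -150 0 0 0 0;-50 0 -150 0 0 0 0;-50 0 -150 0 0 0 0"

```text
time: 12.7
ee_pos: [0.6777, 0.1631, 0.2498]
orientation: [180.0, 0.0, 175.6]
ft_force: [0.1, 0.1, 0.1]
grip_width: 1.0
gripper_force: 0.0
```

```bash
python3 -c "
from h import *
shot('wrist','w4');s=bot.sense();print(s['ee_pos'],s['orientation'],s['ft_force'])
t=cv2.imread('pics/w4.png');cv2.imwrite('pics/w4c.png',cv2.resize(t[:320],(800,400),interpolation=2))"
```

```text
[0.6777473  0.16318792 0.24996904] [1.79986324e+02 1.88181483e-02 1.75565568e+02] [ 0.2599989   0.38723681 -0.34355997]
```

View pics/w4c.png

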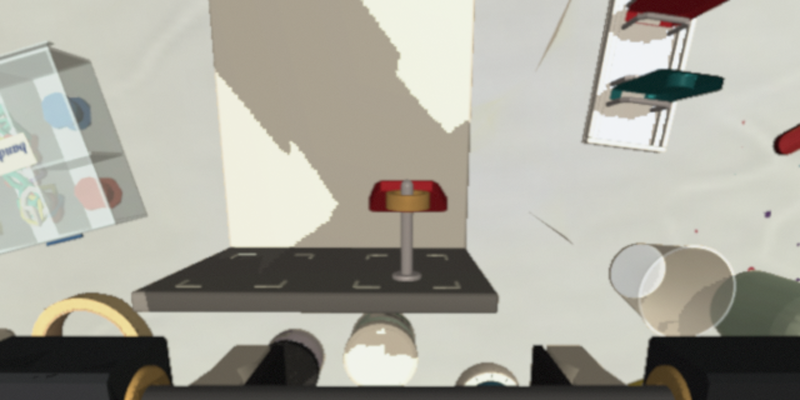

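The master hangs on the pin at about (408, 195), with the pin tip through its brass eye. Next is the rack.

```bash
python3 -c "
from h import *
print(go((.6777,.1632,.25,175.56),[(.512,.357,.22,169.3)]))"
```

```text
[[np.float64(180.2), np.float64(180.4), np.float64(30.0), 6.3]]
```

>>> drive_tool --targets "45 45 0 0 0 2 0;90 90 0 0 0 4 0;135 135 15 0 0 6.3 0;165 165 30 0 0 6.3 0;180.2 180.4 30 0 0 6.3 0;180.2 180.4 30 0 0 6.3 0;180.2 180.4 30 0 0 6.3 0;180.2 180.4 30 0 0 6.3 0"

```text
time: 13.75
ee_pos: [0.5134, 0.3562, 0.2198]
orientation: [180.0, 0.0, 169.2]
ft_force: [0.4, -0.2, 0.1]
grip_width: 0.997
gripper_force: 0.0
```

```bash
python3 -c "
from h import *
shot('wrist','w5');s=bot.sense();print(s['ee_pos'],s['orientation'],s['ft_force'])
t=cv2.imread('pics/w5.png');cv2.imwrite('pics/w5c.png',cv2.resize(t[60:300,180:500],(800,600),interpolation=2))"
```

```text
[0.51336667 0.356145   0.2196988 ] [1.79989078e+02 1.08217222e-02 1.69163386e+02] [0.92785646 0.09827068 0.04881326]
```

View pics/w5c.png

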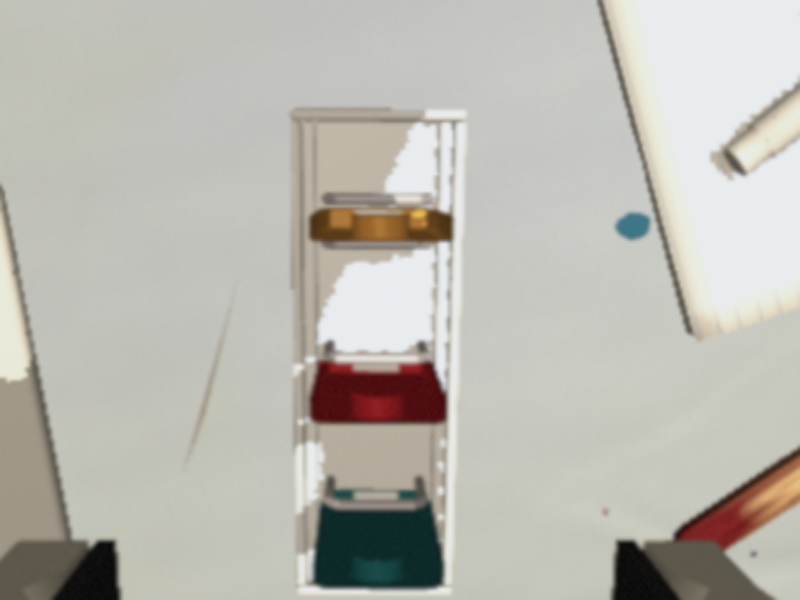

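```bash
python3 - <<'E'
from fit import *
k=load('w5');q=lambda u,v:[180+(u+.5)/2.5-.5,60+(v+.5)/2.5-.5]
a=atz(k,q(310,415),.085);b=atz(k,q(446,415),.085);print(a,b,np.linalg.norm(b-a))
m=atz(k,q(378,423),.088);print(m)
d=(b-a)/np.linalg.norm(b-a);psi=np.degrees(np.arctan2(-d[0],d[1]));print(psi)
v,r=fit([[-95,-32,14],[-95,32,14],[95,-32,14],[95,32,14]],[q(292,110),q(467,112),q(298,592),q(451,592)],k);print(v[:2],np.degrees(v[2]),r.tolist())
ps=np.radians(-10.8);c=m-.004*np.array([np.cos(ps),np.sin(ps),0]);print(c)
s=bot.sense();p=[*s['ee_pos'],s['orientation'][2]]
print(go(p,[(c[0],c[1],.045,169.2)]))
E
```

```text
[0.51199184 0.3387816  0.085     ] [0.52005927 0.38096751 0.085     ] 0.042950363241450365
[0.51783974 0.35949413 0.088     ]
-10.826256038957528
[0.51448668 0.36062866] 348.7652404861963 [[-0.4, -0.6], [0.4, -0.8], [-0.4, 0.7], [0.4, 1.2]]
[0.51391059 0.36024366 0.088     ]
[[np.float64(0.2), np.float64(4.1), np.float64(174.7), np.float64(-0.0)]]
```

The red plaque is in the middle slot at (0.514, 0.360), and the rack fit and plaque width agree. Gripping it.

>>> drive_tool --targets "0.2 4.1 50 0 0 0 0;0.2 4.1 100 0 0 0 0;0.2 4.1 140 0 0 0 0;0.2 4.1 164 0 0 0 0;0.2 4.1 174.7 0 0 0 0;0.2 4.1 174.7 0 0 0 0;0.2 4.1 174.7 0 0 0 0.6;0.2 4.1 174.7 0 0 0 0.6;0.2 4.1 174.7 0 0 0 0.6;0.2 4.1 174.7 0 0 0 0.6;0.2 4.1 174.7 0 0 0 0.6;0.2 4.1 174.7 0 0 0 0.6;0.2 4.1 174.7 0 0 0 0.6;0.2 4.1 174.7 0 0 0 0.6" --force 20

```text
time: 15.55
ee_pos: [0.5133, 0.3611, 0.0449]
orientation: [180.0, 0.0, 169.2]
ft_force: [-0.3, -0.7, 3.2]
grip_width: 0.499
gripper_force: 20.0
```

>>> drive_tool --targets "0 0 -10 0 0 0 0.6;0 0 -25 0 0 0 0.6;0 0 -50 0 0 0 0.6;0 0 -90 0 0 0 0.6;0 0 -140 0 0 0 0.6;0 0 -185 0 0 0 0.6;0 0 -200 0 0 0 0.6;0 0 -200 0 0 0 0.6;0 0 -200 0 0 0 0.6"

```text
time: 16.68
ee_pos: [0.5125, 0.3605, 0.2433]
orientation: [-179.9, -0.1, 169.2]
ft_force: [0.8, -1.0, -0.0]
grip_width: 0.5
gripper_force: 20.0
```

```bash
python3 - <<'E'
from h import *
v=np.load('stand2.npy');v[0]=.5605
def st(x,y,z): 
    c,s=np.cos(v[2]),np.sin(v[2]);return (v[0]+x*c-y*s,v[1]+x*s+y*c,z,175.45)
s=bot.sense();p=[*s['ee_pos'],s['orientation'][2]];print(p,s['ft_force'])
# held: TCP = lower edge + 41 mm; centre 98 -> lower 56 -> TCP 97
for r in go(p,[st(.064,-.05,.245),st(.064,-.05,.097)]):print(*r)
E
```

```text
[np.float64(0.5125366298398542), np.float64(0.3604996923644892), np.float64(0.24334197265130214), np.float64(169.2306171922681)] [ 0.78541814 -0.95420546 -0.00481512]
-160.8 -268.3 -1.7 -6.2
-160.8 -268.3 146.3 -6.2
```

>>> drive_tool --targets "-20 -30 -1.7 0 0 -1 0.6;-45 -75 -1.7 0 0 -3 0.6;-75 -125 -1.7 0 0 -5 0.6;-105 -175 -1.7 0 0 -6.2 0.6;-130 -220 -1.7 0 0 -6.2 0.6;-150 -250 -1.7 0 0 -6.2 0.6;-160.8 -268.3 -1.7 0 0 -6.2 0.6;-160.8 -268.3 -1.7 0 0 -6.2 0.6;-160.8 -268.3 -1.7 0 0 -6.2 0.6;-160.8 -268.3 30 0 0 -6.2 0.6;-160.8 -268.3 70 0 0 -6.2 0.6;-160.8 -268.3 105 0 0 -6.2 0.6;-160.8 -268.3 125 0 0 -6.2 0.6;-160.8 -268.3 136 0 0 -6.2 0.6;-160.8 -268.3 136 0 0 -6.2 0.6;-160.8 -268.3 136 0 0 -6.2 0.6"

```text
time: 18.68
ee_pos: [0.6217, 0.0679, 0.1098]
orientation: [180.0, 0.1, 175.5]
ft_force: [-0.1, 0.1, -0.2]
grip_width: 0.503
gripper_force: 20.0
```

```bash
python3 - <<'E'
from h import *
v=np.load('stand2.npy');v[0]=.5605
c,s_=np.cos(v[2]),np.sin(v[2])
s=bot.sense();p=[*s['ee_pos'],s['orientation'][2]];print(np.round(p,4),s['orientation'],s['ft_force'])
x,y=p[0]-v[0],p[1]-v[1];print('stand xy',x*c+y*s_,-x*s_+y*c)
print(go(p,[(v[0]+.064*c+.05*s_,v[1]+.064*s_-.05*c,.097,175.45)]))
E
```

```text
[6.217000e-01 6.790000e-02 1.098000e-01 1.754803e+02] [1.79969423e+02 8.63774600e-02 1.75480263e+02] [-0.12362266  0.07756092 -0.15101743]
stand xy 0.0653160835077185 -0.04882421845852343
[[np.float64(1.3), np.float64(-1.2), np.float64(12.8), np.float64(0.0)]]
```

>>> drive_tool --targets "1.3 -1.2 4 0 0 0 0.6;1.3 -1.2 8 0 0 0 0.6;1.3 -1.2 11.3 0 0 0 0.6;1.3 -1.2 11.3 0 0 0 0.6;1.3 -1.2 11.3 0 0 0 0.6;1.3 -1.2 11.3 0 0 0 0.6;1.3 -1.2 11.3 0 0 0 0.6;1.3 -1.2 11.3 0 0 0 0.6"

```text
time: 19.68
ee_pos: [0.6197, 0.0664, 0.0975]
orientation: [180.0, 0.0, 175.4]
ft_force: [0.6, 0.4, -0.2]
grip_width: 0.5
gripper_force: 20.0
```

```bash
python3 - <<'E'
from h import *
F=[]
for i in range(5): bot.camera('top');s=bot.sense();F.append(s['ft_force'])
print(s['ee_pos'],s['orientation'],np.mean(F,0),s['gripper_force'],s['grip_width'],np.abs(s['dq']).max())
# wrist check: red blobs (held and master) extents
shot('wrist','w6');shot('scene','s6')
for n in('w6','s6'):
    im=cv2.imread(f'pics/{n}.png').astype(int);m=((im[...,2]>60)&(im[...,2]>2.2*im[...,1])&(im[...,2]>2.2*im[...,0])).astype(np.uint8)
    _,_,st,ce=cv2.connectedComponentsWithStats(m)
    print(n,[(a.tolist(),b.round(1).tolist()) for a,b in zip(st[1:],ce[1:]) if a[4]>40])
E
```

```text
[0.61971949 0.06633056 0.09745645] [-1.79999671e+02 -6.19354497e-04  1.75443858e+02] [ 0.47104281  0.08828871 -0.48374084] 19.995710849761963 0.5042905106371355 0.04172772884754849
w6 [([479, 250, 152, 57, 2338], [545.1, 268.0]), ([272, 260, 109, 48, 4402], [325.8, 285.3]), ([264, 344, 125, 13, 1455], [326.0, 350.1]), ([598, 355, 20, 4, 57], [606.2, 357.0])]
s6 [([428, 197, 15, 20, 69], [436.1, 205.4]), ([307, 227, 11, 21, 124], [312.4, 237.2]), ([279, 240, 16, 32, 244], [287.6, 258.1]), ([102, 346, 19, 11, 55], [109.1, 350.7]), ([85, 361, 15, 18, 54], [92.6, 367.5]), ([212, 372, 7, 10, 49], [215.0, 376.7]), ([128, 377, 30, 42, 217], [142.6, 399.1]), ([15, 381, 51, 57, 1434], [37.3, 410.3]), ([118, 385, 28, 38, 149], [130.7, 402.0]), ([146, 387, 21, 22, 104], [156.4, 397.8]), ([107, 392, 13, 14, 65], [113.1, 399.3])]
```

```bash
python3 -c "
from bench import bot
print(bot.hand_in())"
```

```text
the job is handed in; nothing more can be done
None
```

The job is handed in, with no verdict returned: the master hangs by its eye on the pin, let go of, and the red plaque is held still in the empty place, about 46 mm off the board by my measurements, with no outside force on the wrist.

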